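Set a badge transfer in the bench press and hold it down

ROBOT

A 6-joint arm with a two-finger parallel gripper is mounted at the origin on the work surface. World frame = base frame: x ahead of the robot, y to its left, z up, the work surface at z = 0. Lengths are in m, angles in rad, forces in N, time in s.
With the tool pointing down it reaches from about 0.325 to 0.9 m from the base axis. Payload 3.5 kg.
Tool frame: the origin (TCP) lies between the finger pads; the fingertips stand 17 mm ahead of it and the grasp point (between the pads) lies 2 mm behind it; z points along the fingers, y is the line along which they close (so a half turn about z gives the same grasp; the last joint's range is limited). The gripper opens to 85 mm and grips with 20 to 120 N. Pads are 22 mm wide; open, the fingers measure 114 mm over their backs; the gripper's body (76 mm by 85 mm) begins 54 mm behind the grasp point. The pads swing forward as they close: fully open they stand 13 mm farther back than shut.
Start: joints at [-1.27, 0.276, -0.026, 1.268, 0, 1.467], TCP at [0.246, -0.575, 0.248] pointing down, gripper open.
Joint ranges: [-3.12, 3.12], [-0.85, 1.88], [-1.08, 1.24], [-1.95, 2.15], [-1.57, 1.53], [-3.14, 3.14]. Speed limits (rad/s): [2.57, 2.57, 3.14, 3.14, 3.14, 3.14].

INTERFACE

Orientations are given as a unit quaternion [x, y, z, w].
In Python, from station import r, eyes gives the robot as it stands.
- The arm moves only by the shell command python3 -m crank 'ROWS' [OPENING]. ROWS is JSON, a list of rows, each an object with "delta_pos": the shift along the tool's x, y, z normalised to -1 to 1, where 1 is 0.15 m, a list of three; "rotation": the turn, a rotation vector about the tool's x, y, z normalised to -1 to 1, where 1 is pi rad, a list of three. A call has 1 to 12 rows; each row shifts and turns the commanded pose from where the row before left it, along the tool's axes as they then stand; what a row does not reach is not made up. A row lasts 1/12 s, in which the tool goes at most 41.7 mm and 7.16 degrees, less where a joint would pass 70% of its speed; a pose out of reach is approached as far as the arm can. A call with a number of a shift or a turn outside -1 to 1 is refused whole. A call with a gripper value outside its range is refused whole. OPENING is the closure, from -1 (fully open) to 1 (shut), set as the call begins (- or left out, the last holds). The fingers move at their own pace and stop on an object; the grip force is fixed at half the most. Time passes only in rows, so rows that do not move let the fingers close. It gives the time, the measured TCP pose, the force, the opening and the grip force at its end, in the units of the state.
- r.sense(): the state, without advancing time (a new reading comes with each control period).
- eyes.capture(name): name is "scene" or "top" or "wrist"; returns a dict with "color" (480x640x3 uint8, red, green, blue), "depth" (480x640 float32, m along the optical axis (not along the pixel's ray), 0 where there is no reading), "fx", "fy", "cx", "cy" (pixels), "eye" and "orientation" of the camera in the world; the wrist camera has in their place "hand_eye" (4x4, takes a point from camera to tool coordinates, whose origin is the TCP and whose axes are the flange's). Camera axes: x right, y up, looking along -z (the intrinsics and any distortion apply to the point x, -y, -z); pixel columns grow to the right and rows downward; lengths in m; the calibration is good to about 2 mm. A picture is of the moment at which its call begins: read the wrist's pose just before it.
- r.hand_in(): hands the job in; it is judged then, once.
The state is a dict: "t": time; "joint_positions": joint angles; "dq": joint speeds; "joint_efforts": joint torques, N m; "tcp_pos": TCP position; "ee_rot": TCP orientation; "wrist_force": force on the tool from outside, world axes, zero at the start; "wrist_torque": the same for the moment, N m; "width": opening from 0.0 (shut) to 1.0 (fully open); "grip_force": force on a finger pad.
Only numpy, scipy, OpenCV 4.12 (cv2) and the standard library are available. Lean on these libraries where they do the work, as an engineer would, in place of code of your own. Each camera call takes 0.05 s, during which the arm holds its last target. There are 200 camera calls.

TASK

One of the two badge presses has the brass badge with the white transfer in its tray, the other a finished blue badge. Push the tray with the brass badge fully home under its press head, then press that head's knob down until its red pointer stands in the green band (20 mm down), and finish while still holding it there, without letting go. Leave the other press, the blue badge and everything else on the bench alone.

Things in the scene. Friction and masses are not known exactly. Their poses are not given: they have to be found in the camera images.
- brass_badge: the badge to be pressed: a loose brass disc, 56 mm across and 8 mm thick, with a white square on top, lying in the round nest of one press's tray (which press differs from run to run). Origin: centre of its underside.
- blue_badge: the finished badge: a blue disc of the same size, lying in the nest of the other press's tray; to be left alone. Origin: centre of its underside.
- press_A: the left (+y) badge press, slate blue, bolted down: base plate 260 x 120 x 12 mm, a column at its far end and an arm that reaches forward over the base. Origin: on the bench under the head's vertical axis, 130 mm from either end of the base; its x axis points horizontally from the tray's handle towards the column (the direction in which the tray is pushed home).
- press_A_axis (a point): point on the vertical axis of the left (+y) press's head, 33 mm above the bench, where the centre of a badge's top lies when the tray is fully home.
- tray_A_handle (a point): centre of the black upright handle bar at the front end of the left (+y) press's aluminium tray: 12 mm thick along the press's x, 50 mm wide across it, 40 mm high (from 22 to 62 mm above the bench). It stands 102 mm in front of the nest's centre. The robot's side of it is free for 40 mm.
- tray_A (a joint): travel of the left (+y) tray along its press's x axis, m: 0 pulled out (all runs start so), 0.080 fully home against its stop, the badge then under the head. It slides with about 2 N of friction and stays where it is left.
- knob_A_top (a point): centre of the flat top of the black round palm knob on the left (+y) press's head: 48 mm across, 22 mm high, its top 207 mm above the bench at rest; it goes down with the head. Press it straight down at the middle.
- head_A (a joint): downward travel of the left (+y) head (knob, rod, red pointer), m: 0 up, 0.030 bottomed; a spring returns it when let go. On the white scale at the press's +y side the pointer is in the green band from 0.016 to 0.024 (red band beyond). The foot meets a badge that is home at 0.012. Push needed: 3 N to start, 6 N just before the foot meets the badge, 14 N at 0.020, 21 N at 0.030.
- foot_A: copper-coloured round sprung foot, 40 mm across, under the left (+y) head; it goes down with the knob and gives by up to 20 mm on the badge. Origin: centre of its underside, 45 mm above the bench at rest.
- press_B: the right (-y) badge press, slate blue, bolted down: base plate 260 x 120 x 12 mm, a column at its far end and an arm that reaches forward over the base. Origin: on the bench under the head's vertical axis, 130 mm from either end of the base; its x axis points horizontally from the tray's handle towards the column (the direction in which the tray is pushed home).
- press_B_axis (a point): point on the vertical axis of the right (-y) press's head, 33 mm above the bench, where the centre of a badge's top lies when the tray is fully home.
- tray_B_handle (a point): centre of the black upright handle bar at the front end of the right (-y) press's aluminium tray: 12 mm thick along the press's x, 50 mm wide across it, 40 mm high (from 22 to 62 mm above the bench). It stands 102 mm in front of the nest's centre. The robot's side of it is free for 40 mm.
- tray_B (a joint): travel of the right (-y) tray along its press's x axis, m: 0 pulled out (all runs start so), 0.080 fully home against its stop, the badge then under the head. It slides with about 2 N of friction and stays where it is left.
- knob_B_top (a point): centre of the flat top of the black round palm knob on the right (-y) press's head: 48 mm across, 22 mm high, its top 207 mm above the bench at rest; it goes down with the head. Press it straight down at the middle.
- head_B (a joint): downward travel of the right (-y) head (knob, rod, red pointer), m: 0 up, 0.030 bottomed; a spring returns it when let go. On the white scale at the press's +y side the pointer is in the green band from 0.016 to 0.024 (red band beyond). The foot meets a badge that is home at 0.012. Push needed: 3 N to start, 6 N just before the foot meets the badge, 14 N at 0.020, 21 N at 0.030.
- foot_B: copper-coloured round sprung foot, 40 mm across, under the right (-y) head; it goes down with the knob and gives by up to 20 mm on the badge. Origin: centre of its underside, 45 mm above the bench at rest.
- scissors: white-handled scissors, 175 mm long, lying flat, 12 mm high, between the two trays; bystander, to be left where it is.
- tape_roll: yellow tape ring, 68 mm across, 24 mm high, lying between the presses; bystander, to be left where it is.
- screwdriver: a screwdriver lying on the right; bystander, to be left where it is.
- cleaner: white bottle, 52 mm across, 150 mm high, on the left; bystander, to be left where it is.
- carton: small cardboard box 100 x 70 x 50 mm on the left; bystander, to be left where it is.
- pen_cup: white cup, 64 mm across, 90 mm high, between and behind the presses; bystander, to be left where it is.
Mind the look-alikes: they are no part of the job. There is more than one size of the brass_badge; the one meant has the size given above.

How it is judged:
By the outcome, as a careful person would: the job done as asked, in the order asked, and still so for the second after the job is handed in, while the arm keeps its last pose, push and grip.
It also fails if it takes over 51 s, if anything falls off the work surface, if the arm or the gripper's body presses on something with over 40 N, if the wrist force passes 120 N, or if a joint passes its speed limit or range.

## Working session

There is one attempt and no reset: what is moved stays moved. The work goes in short steps, Python scripts to look and compute and a shell command to move; the robot and the scene stay as the last step left them, time stands still between calls to the robot, and variables do not carry over. Pictures are saved under pics/ and viewed, at most 10 in all, crops included, and the job is handed in when it is done.

```bash
mkdir -p pics
cat > h.py <<'E'
import numpy as np,cv2
from scipy.spatial.transform import Rotation as R
from station import r,eyes
def pt(c,u,v,d=None,z=None):
    p=np.array([(u-c["cx"])/c["fx"],-(v-c["cy"])/c["fy"],-1.])
    o=np.array(c["orientation"],float)
    M=R.from_quat(o).as_matrix() if o.size==4 else o.reshape(3,3)
    w=M@p;e=np.array(c["eye"])
    if z is not None: return e+w*(z-e[2])/w[2]
    if d is None: d=float(c["depth"][int(round(v)),int(round(u))])
    return e+w*d
E
python3 - <<'E'
from h import *
for n in("scene","top"):
    c=eyes.capture(n);cv2.imwrite(f"pics/{n}.png",c["color"][...,::-1]);np.save(n+".npy",c,allow_pickle=True)
    print(n,c["eye"],c["orientation"],c["fx"],[k for k in c])
print(r.sense())
E
```

```text
scene [ 1.28176951 -0.30780957  1.28778177] [0.23261257 0.14920347 0.50335673 0.81869513] 592.8000257742035 ['color', 'depth', 'fx', 'fy', 'cx', 'cy', 'eye', 'orientation']
top [0.43808642 0.01706606 1.39293376] [-0.05234288  0.05358301  0.71331115 -0.69683305] 540.7674147315946 ['color', 'depth', 'fx', 'fy', 'cx', 'cy', 'eye', 'orientation']
{'t': 0.1, 'joint_positions': array([-1.27037845e+00,  2.77069675e-01, -2.77475664e-02,  1.26800220e+00,
        6.53776753e-06,  1.46741482e+00]), 'dq': array([ 0.00033655, -0.00217015,  0.00451254, -0.00211813, -0.0006437 ,
       -0.00088753]), 'joint_efforts': array([ 3.76306116e-04, -4.46708572e+01,  2.96128714e+01,  8.47495015e-03,
       -3.72452303e-05,  1.10624789e-06]), 'tcp_pos': array([ 0.24537469, -0.57408633,  0.24726177]), 'ee_rot': array([ 9.79686899e-01,  2.00530688e-01, -9.62424446e-05, -1.00697193e-03]), 'wrist_force': array([ 0.51476176, -0.36231765, -0.48264561]), 'wrist_torque': array([-0.01893968,  0.01935096,  0.00289343]), 'grip_force': 0.0, 'width': 1.000146062027476}
```

View pics/top.png

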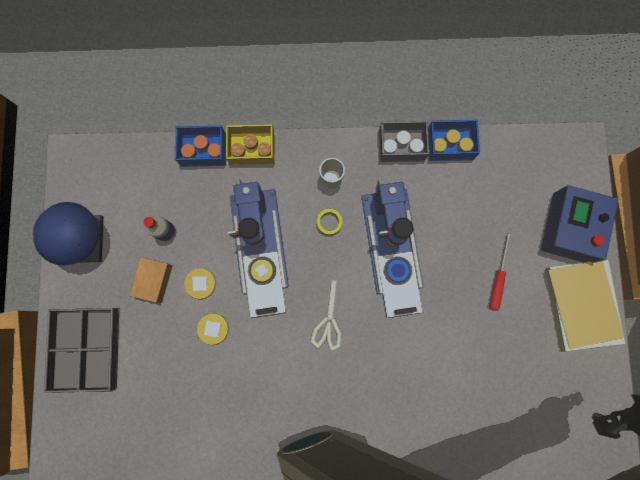

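View pics/scene.png

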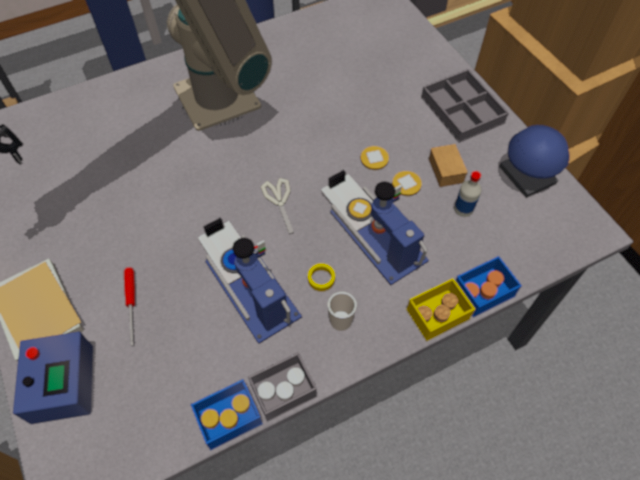

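The brass badge in a tray is at top (262,270), in the left press, A. The look-alikes are the larger loose brass discs on the bench at (200,284) and (212,329), plus the discs in the yellow bin. The blue badge is in press B at (398,270). Next I'll check this in a close crop.

Run:
```python
from h import *
c=np.load("top.npy",allow_pickle=True).item()
im=c["color"][170:330,180:330,::-1]
cv2.imwrite("pics/crop.png",cv2.resize(im,None,fx=3.75,fy=3.75,interpolation=cv2.INTER_CUBIC))
for n,u,v,z in(("knob",248,229,.207),("handle",266.5,310.5,.062),("badge",262,270,.033),("big",200,284,.008)):
    print(n,pt(c,u,v),pt(c,u,v,z=z))
```

```text
knob [0.6397608  0.18078789 0.20800175] [0.63993129 0.1809263  0.207     ]
handle [0.46201807 0.15653192 0.06013225] [0.46198453 0.15633647 0.062     ]
badge [0.56505009 0.17128777 0.02107218] [0.56394619 0.16994687 0.033     ]
big [0.5338924  0.33082881 0.01078544] [0.53408548 0.33146114 0.008     ]
```

View pics/crop.png

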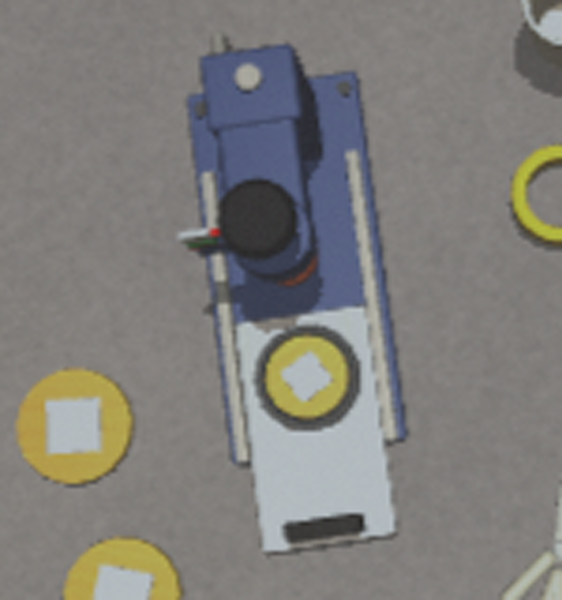

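The crop confirms it: the 22 px disc (about 56 mm) with the white square is in press A's nest, crop (306,376). The handle bar is at crop (325,527) and the knob at crop (257,218). That puts the handle to knob at 182 mm, as expected, with the press axis at about 8° yaw. I'll start by turning and travelling.

```bash
cat >> h.py <<'E'
cc=np.load("top.npy",allow_pickle=True).item()
K=pt(cc,248.5,228.1,z=.207);H=pt(cc,266.7,310.5,z=.062);B=pt(cc,261.6,270.3,z=.033)
d=(K-H);d[2]=0;d/=np.linalg.norm(d)
def go(target,yaw=None):
    s=r.sense();M=R.from_quat(s["ee_rot"]).as_matrix()
    print("t",s["t"],"tcp",s["tcp_pos"].round(4),"F",s["wrist_force"].round(1),"w",s["width"])
    print("shift units tool:",(M.T@(np.array(target)-s["tcp_pos"])/.15).round(3),"yaw of x",np.degrees(np.arctan2(M[1,0],M[0,0])).round(2),"tilt",M[:,2].round(4))
E
python3 - <<'E'
from h import *
print(K,H,B,np.degrees(np.arctan2(d[1],d[0])),np.linalg.norm((K-H)[:2]))
print(eyes.capture("wrist")["hand_eye"])
go(np.r_[(H-.035*d)[:2],.247])
E
python3 -m crank '[{"delta_pos":[0.168,-0.22,0],"rotation":[0,0,0]},{"delta_pos":[0.168,-0.22,0],"rotation":[0,0,0]},{"delta_pos":[0.168,-0.22,0],"rotation":[0,0,0]},{"delta_pos":[0.168,-0.22,0],"rotation":[0,0,0]},{"delta_pos":[0.168,-0.22,0],"rotation":[0,0,0]},{"delta_pos":[0.168,-0.22,0],"rotation":[0,0,0]},{"delta_pos":[0.168,-0.22,0],"rotation":[0,0,0]},{"delta_pos":[0.168,-0.22,0],"rotation":[0,0,0]},{"delta_pos":[0.168,-0.22,0],"rotation":[0,0,0]},{"delta_pos":[0.168,-0.22,0],"rotation":[0,0,0]},{"delta_pos":[0.168,-0.22,0],"rotation":[0,0,0]},{"delta_pos":[0.168,-0.22,0],"rotation":[0,0,0]}]' 1
python3 -m crank '[{"delta_pos":[0,0,0],"rotation":[0,0,-0.0395]},{"delta_pos":[0,0,0],"rotation":[0,0,-0.0395]},{"delta_pos":[0,0,0],"rotation":[0,0,-0.0395]},{"delta_pos":[0,0,0],"rotation":[0,0,-0.0395]},{"delta_pos":[0,0,0],"rotation":[0,0,-0.0395]},{"delta_pos":[0,0,0],"rotation":[0,0,-0.0395]},{"delta_pos":[0,0,0],"rotation":[0,0,-0.0395]},{"delta_pos":[0,0,0],"rotation":[0,0,-0.0395]},{"delta_pos":[0,0,0],"rotation":[0,0,-0.0395]},{"delta_pos":[0,0,0],"rotation":[0,0,-0.0395]},{"delta_pos":[0,0,0],"rotation":[0,0,-0.02]}]'
python3 -c "
from h import *
go(np.r_[(H-.035*d)[:2],.247])"
```

```text
[0.64193452 0.17980983 0.207     ] [0.46197313 0.15584875 0.062     ] [0.56321193 0.17095943 0.033     ] 7.584078323870613 0.18154954153977473
[[ 5.36931741e-04  9.60114480e-01  2.79606684e-01  7.01875086e-02]
 [ 9.99999840e-01 -4.65321764e-04 -3.22486897e-04  3.12631139e-04]
 [-1.79517263e-04  2.79606813e-01 -9.60114576e-01 -1.24531224e-01]
 [ 0.00000000e+00  0.00000000e+00  0.00000000e+00  1.00000000e+00]]
t 0.15 tcp [ 0.2454 -0.5742  0.2474] F [ 0.7 -0.5  0.3] w 1.0021200482228456
shift units tool: [ 3.015 -3.971  0.01 ] yaw of x 23.14 tilt [-5.0e-04  1.6e-03 -1.0e+00]
t: 1.15
tcp_pos: [0.3677, -0.0898, 0.2483]
ee_rot: [0.98, 0.2, 0.0, 0.0]
wrist_force: [1.0, -0.7, -0.6]
width: -0.001
grip_force: 0.0
t: 2.07
tcp_pos: [0.3677, -0.0916, 0.248]
ee_rot: [0.655, 0.755, -0.0, -0.0]
wrist_force: [-0.7, -0.2, -0.6]
width: 0.005
grip_force: 0.0
t 2.0667 tcp [ 0.3677 -0.0916  0.248 ] F [-0.7 -0.2 -0.6] w 0.005355313137266116
shift units tool: [1.547 0.622 0.007] yaw of x 98.13 tilt [-5.e-04  2.e-04 -1.e+00]
```

```bash
python3 -m crank '[{"delta_pos":[0.221,0.089,0],"rotation":[0,0,0.003]},{"delta_pos":[0.221,0.089,0],"rotation":[0,0,0]},{"delta_pos":[0.221,0.089,0],"rotation":[0,0,0]},{"delta_pos":[0.221,0.089,0],"rotation":[0,0,0]},{"delta_pos":[0.221,0.089,0],"rotation":[0,0,0]},{"delta_pos":[0.221,0.089,0],"rotation":[0,0,0]},{"delta_pos":[0.221,0.089,0],"rotation":[0,0,0]},{"delta_pos":[0,0,0.2],"rotation":[0,0,0]},{"delta_pos":[0,0,0.2],"rotation":[0,0,0]},{"delta_pos":[0,0,0.2],"rotation":[0,0,0]},{"delta_pos":[0,0,0.2],"rotation":[0,0,0]},{"delta_pos":[0,0,0],"rotation":[0,0,0]}]'
python3 - <<'E'
from h import *
go(np.r_[(H-.035*d)[:2],.05])
s=r.sense();c=eyes.capture("wrist");cv2.imwrite("pics/w1.png",c["color"][...,::-1])
M=np.linalg.inv(c["hand_eye"]);T=R.from_quat(s["ee_rot"]).as_matrix()
for n,p in(("handle",H),("handle back",H-.006*d),("tip",s["tcp_pos"]+T@[0,0,.017])):
    q=M@np.r_[T.T@(p-s["tcp_pos"]),1];print(n,c["cx"]+c["fx"]*q[0]/-q[2],c["cy"]-c["fy"]*q[1]/-q[2])
E
```

```text
t: 3.07
tcp_pos: [0.4255, 0.1495, 0.1227]
ee_rot: [0.661, 0.751, -0.005, -0.004]
wrist_force: [-2.0, 0.7, 0.4]
width: -0.003
grip_force: 0.0
t 3.0667 tcp [0.4255 0.1495 0.1227] F [-2.   0.7  0.4] w -0.003446855307986004
shift units tool: [0.01  0.019 0.484] yaw of x 97.32 tilt [-0.0118 -0.0023 -0.9999]
handle 398.08002084247187 264.5651339727526
handle back 387.44142532680553 264.5643512937751
tip 331.7366232857933 302.0833893583496
```

View pics/w1.png

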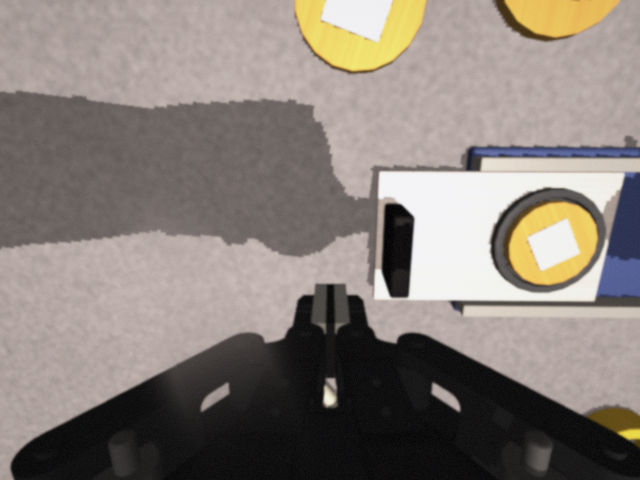

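The wrist view shows the handle bar at about (399,257), where it was predicted (398,264). It is clear ahead of the shut fingers (tip at 332,302), and the brass badge is in the nest at (553,243). I'll lower and push.

```bash
python3 -m crank '[{"delta_pos":[0.02,0.01,0.225],"rotation":[0,0,0]},{"delta_pos":[0,0,0.225],"rotation":[0,0,0]},{"delta_pos":[0,0,0],"rotation":[0,0,0]},{"delta_pos":[0,0,0],"rotation":[0,0,0]}]'
python3 -c "
from h import *
go(np.r_[(H+.057*d)[:2],.055])"
python3 -m crank '[{"delta_pos":[0,0.06,0],"rotation":[0,0,0]},{"delta_pos":[0,0.06,0],"rotation":[0,0,0]},{"delta_pos":[0,0.06,0],"rotation":[0,0,0]},{"delta_pos":[0,0.06,0],"rotation":[0,0,0]},{"delta_pos":[0,0,0],"rotation":[0,0,0]},{"delta_pos":[0,0,0],"rotation":[0,0,0]}]'
python3 -c "
from h import *
go(np.r_[(H+.057*d)[:2],.055])"
```

```text
t: 3.45
tcp_pos: [0.4314, 0.1533, 0.0612]
ee_rot: [0.661, 0.751, -0.001, -0.001]
wrist_force: [1.0, -0.1, -0.5]
width: 0.001
grip_force: 0.0
t 3.45 tcp [0.4314 0.1533 0.0612] F [ 1.  -0.1 -0.5] w 0.0006844672149211927
shift units tool: [-0.007  0.584  0.04 ] yaw of x 97.29 tilt [-2.4e-03 -5.0e-04 -1.0e+00]
t: 3.95
tcp_pos: [0.4702, 0.1585, 0.0618]
ee_rot: [0.661, 0.751, 0.001, 0.001]
wrist_force: [-0.8, -0.5, -0.3]
width: 0.001
grip_force: 0.0
t 3.95 tcp [0.4702 0.1585 0.0618] F [-0.8 -0.5 -0.3] w 0.0014825059258330052
shift units tool: [-0.008  0.323  0.047] yaw of x 97.28 tilt [ 3.5e-03  7.0e-04 -1.0e+00]
```

```bash
python3 -m crank '[{"delta_pos":[0,0.06,0],"rotation":[0,0,0]},{"delta_pos":[0,0.06,0],"rotation":[0,0,0]},{"delta_pos":[0,0.06,0],"rotation":[0,0,0]},{"delta_pos":[0,0.06,0],"rotation":[0,0,0]},{"delta_pos":[0,0.02,0],"rotation":[0,0,0]},{"delta_pos":[0,0,0],"rotation":[0,0,0]},{"delta_pos":[0,0,0],"rotation":[0,0,0]}]'
python3 - <<'E'
from h import *
go(np.r_[(H+.057*d)[:2],.055])
c=eyes.capture("wrist");a=c["color"][...,::-1]
t=cv2.resize(eyes.capture("top")["color"][170:330,180:330,::-1],(450,480))
cv2.imwrite("pics/w2.png",cv2.resize(np.hstack([a,t]),(800,352)))
E
```

```text
t: 4.53
tcp_pos: [0.5076, 0.1632, 0.0609]
ee_rot: [0.661, 0.751, 0.001, 0.0]
wrist_force: [0.0, -1.0, 0.2]
width: 0.002
grip_force: 0.0
t 4.5333 tcp [0.5076 0.1632 0.0609] F [ 0.  -1.   0.2] w 0.002297402516343221
shift units tool: [-0.008  0.072  0.039] yaw of x 97.29 tilt [ 1.6e-03  3.0e-04 -1.0e+00]
```

View pics/w2.png

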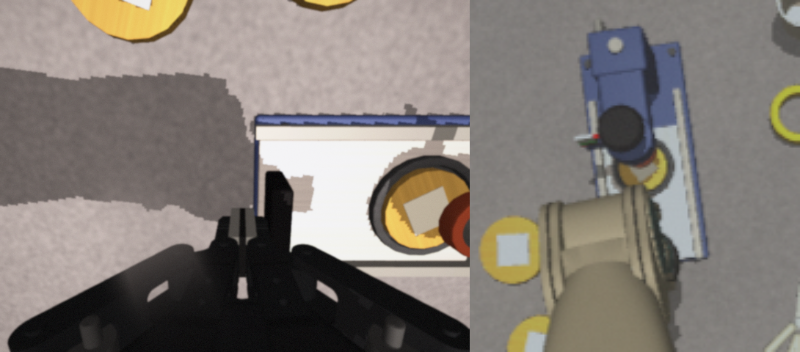

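The wrist picture shows the fingers against the handle (278,210), and the tray sliding with the badge beginning to go under the copper foot. I'll push on in small steps until the stop shows in the force.

```bash
python3 -m crank '[{"delta_pos":[0,0.03,0],"rotation":[0,0,0]},{"delta_pos":[0,0.03,0],"rotation":[0,0,0]},{"delta_pos":[0,0,0],"rotation":[0,0,0]},{"delta_pos":[0,0,0],"rotation":[0,0,0]}]'
python3 -m crank '[{"delta_pos":[0,0.02,0],"rotation":[0,0,0]},{"delta_pos":[0,0,0],"rotation":[0,0,0]},{"delta_pos":[0,0,0],"rotation":[0,0,0]}]'
python3 -m crank '[{"delta_pos":[0,0.02,0],"rotation":[0,0,0]},{"delta_pos":[0,0,0],"rotation":[0,0,0]},{"delta_pos":[0,0,0],"rotation":[0,0,0]}]'
```

```text
t: 4.97
tcp_pos: [0.5159, 0.1642, 0.0609]
ee_rot: [0.661, 0.751, 0.0, 0.0]
wrist_force: [0.4, 0.1, 0.5]
width: 0.001
grip_force: 0.1
t: 5.22
tcp_pos: [0.5186, 0.1646, 0.0608]
ee_rot: [0.661, 0.751, 0.0, 0.0]
wrist_force: [-0.9, 1.1, -0.5]
width: 0.002
grip_force: 0.3
t: 5.47
tcp_pos: [0.5216, 0.165, 0.0608]
ee_rot: [0.661, 0.751, 0.0, 0.0]
wrist_force: [-0.9, -0.3, -0.3]
width: -0.002
grip_force: 0.4
```

```bash
python3 -m crank '[{"delta_pos":[0,0.02,0],"rotation":[0,0,0]},{"delta_pos":[0,0,0],"rotation":[0,0,0]},{"delta_pos":[0,0,0],"rotation":[0,0,0]}]'
python3 -m crank '[{"delta_pos":[0,0.015,0],"rotation":[0,0,0]},{"delta_pos":[0,0,0],"rotation":[0,0,0]},{"delta_pos":[0,0,0],"rotation":[0,0,0]}]'
```

```text
t: 5.72
tcp_pos: [0.5243, 0.1653, 0.0607]
ee_rot: [0.661, 0.751, -0.0, -0.0]
wrist_force: [-1.6, -1.2, 0.6]
width: -0.002
grip_force: 0.9
t: 5.97
tcp_pos: [0.5244, 0.1653, 0.0606]
ee_rot: [0.661, 0.751, -0.002, -0.001]
wrist_force: [-6.6, -1.8, 5.2]
width: 0.002
grip_force: 3.3
```

The push stopped at x=0.524 with the force rising to about 7 N, against 2 N of friction, so the tray is at its stop. I'll add one small extra push, then back off and rise.

```bash
python3 -m crank '[{"delta_pos":[0,0.01,0],"rotation":[0,0,0]},{"delta_pos":[0,0,0],"rotation":[0,0,0]},{"delta_pos":[0,0,0],"rotation":[0,0,0]}]'
python3 -m crank '[{"delta_pos":[0,-0.1,0],"rotation":[0,0,0]},{"delta_pos":[0,-0.15,0],"rotation":[0,0,0]},{"delta_pos":[0,0,-0.2],"rotation":[0,0,0]},{"delta_pos":[0,0,-0.25],"rotation":[0,0,0]},{"delta_pos":[0,0,-0.25],"rotation":[0,0,0]},{"delta_pos":[0,0,-0.25],"rotation":[0,0,0]},{"delta_pos":[0,0,-0.25],"rotation":[0,0,0]},{"delta_pos":[0,0,-0.15],"rotation":[0,0,0]},{"delta_pos":[0,0,0],"rotation":[0,0,0]},{"delta_pos":[0,0,0],"rotation":[0,0,0]}]'
python3 - <<'E'
from h import *
go(np.r_[K[:2],.25])
c=eyes.capture("wrist");a=c["color"][...,::-1]
s=eyes.capture("scene");t=cv2.resize(s["color"][150:300,300:440,::-1],(448,480),interpolation=cv2.INTER_CUBIC)
cv2.imwrite("pics/w3.png",cv2.resize(np.hstack([a,t]),(800,353)))
E
```

```text
t: 6.22
tcp_pos: [0.5245, 0.1653, 0.0606]
ee_rot: [0.661, 0.751, -0.003, -0.002]
wrist_force: [-10.1, -1.4, 8.8]
width: 0.001
grip_force: 4.9
t: 7.05
tcp_pos: [0.4931, 0.1615, 0.2659]
ee_rot: [0.661, 0.751, 0.003, 0.002]
wrist_force: [0.3, -0.6, -1.6]
width: 0.004
grip_force: 0.0
t 7.05 tcp [0.4931 0.1615 0.2659] F [ 0.3 -0.6 -1.6] w 0.003796583204625834
shift units tool: [-0.005  0.999  0.112] yaw of x 97.3 tilt [ 0.0066  0.0012 -1.    ]
```

View pics/w3.png

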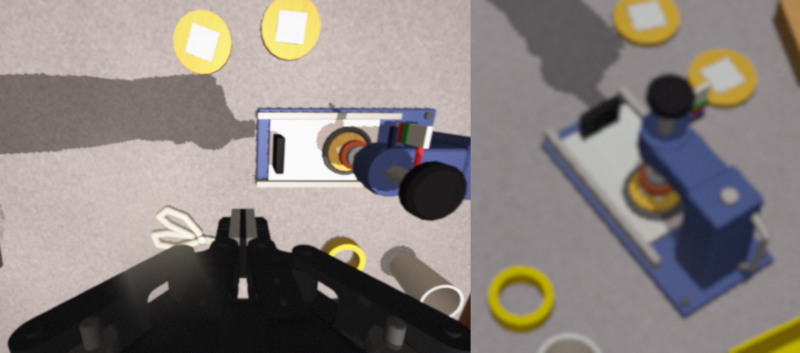

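The tray is fully in and the badge is under the copper foot (scene half, 655,190). In the full wrist image the knob top is centred near (588,261). I'll cross-check its position with that view.

```bash
python3 - <<'E'
from h import *
s=r.sense();c=eyes.capture("wrist")
T=np.eye(4);T[:3,:3]=R.from_quat(s["ee_rot"]).as_matrix();T[:3,3]=s["tcp_pos"]
W=T@c["hand_eye"];c["eye"]=W[:3,3];c["orientation"]=W[:3,:3]
print(pt(c,588,261,z=.207),pt(c,588,261),K)
go(np.r_[K[:2],.25])
E
python3 -m crank '[{"delta_pos":[0,0.2,0],"rotation":[0,0,0]},{"delta_pos":[0,0.2,0],"rotation":[0,0,0]},{"delta_pos":[0,0.2,0],"rotation":[0,0,0]},{"delta_pos":[0,0.2,0],"rotation":[0,0,0]},{"delta_pos":[0,0.2,0],"rotation":[0,0,0]},{"delta_pos":[0,0,0],"rotation":[0,0,0]},{"delta_pos":[0,0,0],"rotation":[0,0,0]},{"delta_pos":[0,0,0],"rotation":[0,0,0]}]'
python3 - <<'E'
from h import *
go(np.r_[K[:2],.224])
E
```

```text
[0.62972953 0.18443935 0.207     ] [0.62984534 0.18440314 0.20685996] [0.64193452 0.17980983 0.207     ]
t 7.2 tcp [0.4901 0.1609 0.2618] F [ 1.  -0.4  0.6] w 0.00031575495469691984
shift units tool: [-0.003  1.02   0.076] yaw of x 97.29 tilt [-2.1e-03 -4.0e-04 -1.0e+00]
t: 7.87
tcp_pos: [0.6383, 0.1799, 0.2612]
ee_rot: [0.661, 0.751, -0.002, -0.001]
wrist_force: [0.1, 0.4, 0.7]
width: -0.003
grip_force: 0.0
t 7.8667 tcp [0.6383 0.1799 0.2612] F [0.1 0.4 0.7] w -0.003180903540441653
shift units tool: [-0.003  0.025  0.248] yaw of x 97.3 tilt [-4.2e-03 -7.0e-04 -1.0e+00]
```

The offset is explained: that pixel came from the frame taken while the arm was still settling, and it includes the knob's visible side. The top-view K agrees with the known 182 mm spacing, so I'll use K and descend onto the knob, watching the force.

```bash
python3 -m crank '[{"delta_pos":[0,0.025,0.1],"rotation":[0,0,0]},{"delta_pos":[0,0,0.1],"rotation":[0,0,0]},{"delta_pos":[0,0,0],"rotation":[0,0,0]},{"delta_pos":[0,0,0],"rotation":[0,0,0]},{"delta_pos":[0,0,0],"rotation":[0,0,0]}]'
python3 -m crank '[{"delta_pos":[0,0,0.05],"rotation":[0,0,0]},{"delta_pos":[0,0,0],"rotation":[0,0,0]},{"delta_pos":[0,0,0],"rotation":[0,0,0]},{"delta_pos":[0,0,0],"rotation":[0,0,0]}]'
python3 -c "
from h import *
go(np.r_[K[:2],.204])"
```

```text
t: 8.28
tcp_pos: [0.6426, 0.1806, 0.234]
ee_rot: [0.661, 0.751, 0.0, -0.0]
wrist_force: [0.7, 0.1, -0.3]
width: -0.001
grip_force: 0.0
t: 8.62
tcp_pos: [0.6434, 0.1806, 0.2261]
ee_rot: [0.661, 0.751, 0.0, 0.0]
wrist_force: [0.0, -0.2, 0.2]
width: -0.001
grip_force: 0.0
t 8.6167 tcp [0.6434 0.1806 0.2261] F [ 0.  -0.2  0.2] w -0.001193005404044219
shift units tool: [-0.004 -0.01   0.147] yaw of x 97.29 tilt [ 3.e-04  1.e-04 -1.e+00]
```

```bash
python3 -m crank '[{"delta_pos":[0,0,0.04],"rotation":[0,0,0]},{"delta_pos":[0,0,0],"rotation":[0,0,0]},{"delta_pos":[0,0,0],"rotation":[0,0,0]},{"delta_pos":[0,0,0],"rotation":[0,0,0]}]'
python3 -m crank '[{"delta_pos":[0,0,0.03],"rotation":[0,0,0]},{"delta_pos":[0,0,0.03],"rotation":[0,0,0]},{"delta_pos":[0,0,0],"rotation":[0,0,0]},{"delta_pos":[0,0,0],"rotation":[0,0,0]}]'
python3 -m crank '[{"delta_pos":[0,0,0.03],"rotation":[0,0,0]},{"delta_pos":[0,0,0],"rotation":[0,0,0]},{"delta_pos":[0,0,0],"rotation":[0,0,0]},{"delta_pos":[0,0,0],"rotation":[0,0,0]}]'
```

```text
t: 8.95
tcp_pos: [0.6441, 0.1807, 0.2207]
ee_rot: [0.661, 0.751, 0.001, 0.001]
wrist_force: [1.0, 0.2, 3.4]
width: 0.004
grip_force: 1.8
t: 9.28
tcp_pos: [0.6441, 0.1807, 0.2123]
ee_rot: [0.661, 0.751, 0.001, 0.001]
wrist_force: [0.4, -0.5, 5.6]
width: 0.001
grip_force: 2.9
t: 9.62
tcp_pos: [0.6441, 0.1808, 0.209]
ee_rot: [0.661, 0.751, 0.001, 0.001]
wrist_force: [-1.4, 0.0, 11.5]
width: -0.005
grip_force: 5.4
```

```bash
python3 -m crank '[{"delta_pos":[0,0,0.018],"rotation":[0,0,0]},{"delta_pos":[0,0,0.018],"rotation":[0,0,0]},{"delta_pos":[0,0,0],"rotation":[0,0,0]},{"delta_pos":[0,0,0],"rotation":[0,0,0]},{"delta_pos":[0,0,0],"rotation":[0,0,0]},{"delta_pos":[0,0,0],"rotation":[0,0,0]}]'
python3 - <<'E'
from h import *
s=eyes.capture("scene");t=cv2.resize(s["color"][160:300,310:450,::-1],(600,600),interpolation=cv2.INTER_CUBIC)
cv2.imwrite("pics/s4.png",t);go(np.r_[K[:2],.204])
E
```

```text
t: 10.12
tcp_pos: [0.6441, 0.1807, 0.2046]
ee_rot: [0.661, 0.751, 0.001, 0.001]
wrist_force: [-3.3, -0.9, 13.9]
width: -0.003
grip_force: 7.0
t 10.1667 tcp [0.6441 0.1807 0.2046] F [-2.8 -1.4 13.9] w -0.0004221560432479703
shift units tool: [-0.004 -0.015  0.004] yaw of x 97.3 tilt [ 3.5e-03  5.0e-04 -1.0e+00]
```

View pics/s4.png

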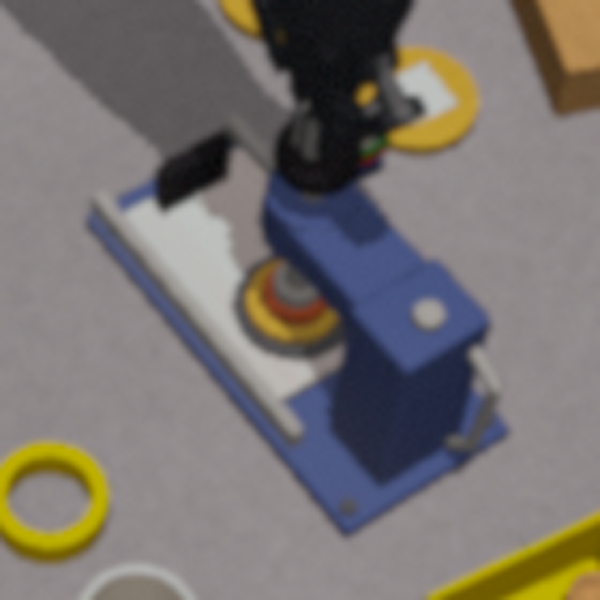

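The picture shows the foot pressed on the brass badge (290,305) and the knob (310,165) held down by the shut fingers. The TCP height gives about 19.5 mm of travel, and the 13.9 N force matches the stated 14 N at 20 mm, steady. I'll hand it in.

```bash
python3 -c "
from station import r
print(r.hand_in())"
```

```text
the job is handed in; nothing more can be done
None
```

The brass badge's tray in press A is pushed to its stop, and its knob is still held about 19.5–20 mm down at 13.9 N; I judged the green band from that travel and force, as I couldn't read the pointer itself. I handed the job in at about 10 s.

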